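# Check the oil-colour tester with the amber glass cell

### The arm

A 7-joint arm with a two-finger parallel gripper is mounted at the origin on the work surface. World frame = base frame: x ahead of the robot, y to its left, z up, the work surface at z = 0. Lengths are in mm, angles in rad, forces in N, time in s.
With the tool pointing down it reaches from about 400 to 875 mm from the base axis. Payload 4.4 kg.
Tool frame: the origin (TCP) lies at the very end of the fingers, on their centre line; the grasp point (between the pads) lies 19 mm behind it; z points along the fingers, y is the direction in which the jaws open and shut (so a half turn about z gives the same grasp; the last joint's range is limited). The gripper opens to 85 mm and grips with 20 to 120 N. Pads are 22 mm wide; open, the fingers measure 114 mm over their backs; the gripper's body (76 mm by 85 mm) begins 54 mm behind the grasp point. The pads swing forward as they close: fully open they stand 13 mm farther back than shut.
Start: joints at [-1.337, 0.628, 0.038, 1.517, -0.027, 0.996, -0.02], TCP at [191.94, 621.029, 231.313] pointing down, gripper open.
Joint ranges: [-3.06, 3.06], [-0.37, 2.12], [-1.25, 1.32], [0.18, 2.47], [-1.1, 4.24], [0.23, 1.98], [-2.94, 2.94]. Speed limits (rad/s): [2.57, 2.57, 3.14, 3.14, 3.14, 3.14, 3.14].

### API

Orientations are given as [roll, pitch, yaw] about the fixed x, y, z axes, in that order (R = Rz(yaw) Ry(pitch) Rx(roll)).
In Python, from cell import ctrl gives the robot as it stands.
- The arm moves only by the shell command python3 -m crank 'ROWS' [OPENING]. ROWS is JSON, a list that holds one entry, the list of rows, each a list of 6 numbers: the shift along the tool's x, y, z in units of 30 mm (1.0 is 30 mm), then the turn, a rotation vector about the tool's x, y, z in units of 6 degrees (1.0 is 6 degrees). In form: [[[tx, ty, tz, rx, ry, rz], ...]]. A call has 1 to 12 rows; each row shifts and turns the pose as measured when the row begins, along the tool's axes as they then stand; what a row does not reach is not made up. A row lasts 1/12 s, in which the tool goes at most 41.7 mm and 7.16 degrees, less where a joint would pass 70% of its speed; a pose out of reach is approached as far as the arm can. A call is refused whole if a number of a shift passes 1 or a number of a turn 1, either way. A call with a gripper value outside its range is refused whole. OPENING is the gripper command: -1 is fully open, 1 is shut, values between are in proportion, set as the call begins (- or left out, the last holds). The fingers move at their own pace and stop on an object; the grip force is fixed at half the most. Time passes only in rows, so rows that do not move let the fingers close. It gives the time, the measured TCP pose, the force and the opening at its end, in the units of the state.
- ctrl.read_state(): the state, without advancing time (a new reading comes with each control period).
- ctrl.get_image(name): name is "scene" or "top" or "wrist"; returns a dict with "color" (400x640x3 uint8, red, green, blue), "depth" (400x640 float32, mm along the optical axis (not along the pixel's ray), 0 where there is no reading), "camera_matrix" (3x3 intrinsics, pixels), "R" (3x3) and "t" (3): a world point X has camera coordinates R X + t. Camera axes: x right, y down, z forward; pixel columns grow to the right and rows downward; lengths in mm; the calibration is good to about 2 mm. A picture is of the moment at which its call begins.
- ctrl.finish_job(): hands the job in, once; it reports no verdict.
Trained networks look in a picture, given as the dict that the camera call returned (one of the last four; its "shot" number tells which), for a name from the list of things; names that differ only in an ending like _2 or _b are one class to them, and where a whole thing is asked for, a point or a joint stands for the part that bears it (a point fixed in the world has none). Each returns a list of dicts, best first, with "conf" (0 to 1); they miss things now and then, are a little off and sometimes report something else, mostly with a low value. They report only what shows in the picture. A call takes as long as a camera call. They do not tell look-alikes from the thing itself.
- ctrl.search_frame(query, picture): "extent" ([centre column, centre row, width, height] in pixels, round what is visible of it).
The state is a dict: "clock": time; "qpos": joint angles; "qd": joint speeds; "tau": joint torques, N m; "eef_pos": TCP position; "tool_rot": TCP orientation; "force": force on the tool from outside, world axes, zero at the start; "torque": the same for the moment, N m; "width": finger opening in mm.
Only numpy, scipy, OpenCV 4.12 (cv2) and the standard library are available. Lean on these libraries where they do the work, as an engineer would, in place of code of your own. Each camera call takes 0.05 s, during which the arm holds its last target. There are 200 camera calls.

### The job

Check the oil-colour tester: first turn the white kit tin where it stands until its orange mark squarely faces the code reader, and let go of it. Then take the amber glass cell off the wooden stand, gripping it by its two frosted white faces only and never touching its clear faces, and hold it upright in the light path midway between the tester's lamp and detector, the middle of its window on the beam and its clear faces square to the beam, touching nothing but the gripper. Finish while still holding it there, with the tin still facing the reader, and leave the other cells and everything else on the bench where they are.

Things in the scene. Friction and masses are not known exactly. Their poses are not given: they have to be found in the camera images.
- tin: loose round white kit tin with a metal band near its top, 54 mm diameter, 85 mm tall, about 250 g, standing upright on the bench in front of the code reader (its axis about 85 mm from the reader's window). An orange stripe runs down one side and on over the lid to its centre. Origin: centre of its underside; x points out of the orange mark, z up. It turns in place by sliding on the bench
- tin_mark (a point): middle of the orange stripe on the side of the tin, on its surface, 27 mm from the axis, 45 mm above the bench
- reader: fixed black code reader block, 50 (x) by 64 (y) by 70 (z) mm, with a red window in the face towards the tin. Origin: centre of its underside; its window faces -x
- reader_window (a point): middle of the reader's red window, on its front face, 45 mm above the bench
- stand: fixed wooden stand, 190 (x) x 62 (y) mm, with a black rubber pad, its top 20 mm above the bench. Three glass cells stand upright on it in a row along its x, in any order, 60 mm apart, clear faces towards their neighbours, frosted faces along the stand's long sides (each turned up to 15 degrees either way). Origin: centre of its underside
- amber: the amber glass cell to hold: loose upright block 20 (x) by 24 (y) by 75 (z) mm, about 90 g. Its +y and -y faces are frosted white plates (24 mm apart, 18 mm wide in x, full height): grip here. Its +x and -x faces are clear amber glass and stand 1 mm proud of the frosted plates' edges; the light goes through along x. Origin: centre of its foot; z up
- amber_clear: the clear amber glass core of the amber cell with its two clear faces (+x and -x), fixed in it, same origin and axes as the cell. The fingers must not touch it
- amber_window (a point): the middle of the amber cell's measuring window: on the cell's axis, 20 mm above its foot (the upper part of the cell is there for gripping)
- tester: fixed tester: grey base plate 80 (x) x 170 (y) x 14 mm with two green posts, each 56 (x) x 45 (y) mm, 118 mm high above the bench: lamp (pale yellow lens, yellow disc on top) at +y, detector (dark lens, black rectangle on top) at -y. Gap between posts 70 mm; lenses stand 3 mm into it. The level beam runs along its y, 100 mm above the bench. Origin: centre of its underside
- beam (a point): middle of the light path, midway between lamp and detector, on the beam axis, 100 mm above the bench
- green: loose bystander cell of the same make and size as the amber one (frosted faces are its +y and -y faces, 24 mm apart), but with green glass. Origin: centre of its foot.
- clear: loose bystander cell of the same make and size as the amber one (frosted faces are its +y and -y faces, 24 mm apart), but with pale blue-clear glass. Origin: centre of its foot.
- wrench: bystander: loose steel wrench lying beyond the tester. Origin: in its handle
- flange: bystander: loose round steel flange, 64 mm diameter, 22 mm tall, lying between the tin and the tester. Origin: centre of its underside
- pipe: bystander: loose short steel pipe end, 40 mm diameter, 60 mm tall, standing. Origin: centre of its underside
- socket: bystander: loose small metal socket, 30 mm diameter, 32 mm tall, standing. Origin: centre of its underside
- bottle: bystander: loose clear bottle with red cap, 60 mm diameter, 190 mm tall, at the back. Origin: centre of its underside
- spray: bystander: loose red can, 54 mm diameter, 170 mm tall, at the back. Origin: centre of its underside
There are look-alikes about, which are no part of the job. Leave any green look-alike of the tin alone. Several things look just like the stand: the one meant starts nearest to the robot's base.

How it is judged (in metres and radians):
On the way, in this order (a step that is already met when the one before it is completed fails the run):
1. the tin's orange mark faces the code reader and the tin is let go (y of reader_window in the frame of tin between -0.026 and 0.026 m and x of reader_window in the frame of tin between 0.05 and 0.125 m and angle between tin's own z axis and vertical below 0.1 rad and distance of tin from where it was at the start of the episode below 0.035 m and contact force between the fingers and tin below 0.2 N), for 0.2 s.
2. the amber cell is lifted off the stand by its frosted faces (height (world z) of amber above 0.035 m and contact force between the fingers and amber above 2 N and contact force between amber and stand below 0.1 N), for 0.2 s.
At the end, for the whole second after the job is handed in: Held still, amber cell's window within 6 mm sideways, 14 mm in height of the beam, 18 mm of midway; square 0.15 rad, upright 0.12 rad; only fingers touch it, on frosted faces. Tin upright, let go, within 35 mm of start, reader within 26 mm of its mark's line. Cells moved < 25, others < 40 mm (all of step 1 and x of amber_window in the frame of beam between -0.006 and 0.006 m and y of amber_window in the frame of beam between -0.018 and 0.018 m and z of amber_window in the frame of beam between -0.014 and 0.014 m and angle between the x axis of amber and the y axis of tester, either way round below 0.15 rad and angle between amber's own z axis and vertical below 0.12 rad and linear speed of amber below 0.02 m/s and contact force between the fingers and amber above 2 N and contact force between the fingers and amber_clear below 0.5 N and contact force between amber and tester below 0.1 N and contact force between amber and stand below 0.1 N and distance of each of green, clear from where it was at the start of the episode below 0.025 m and distance of each of wrench, flange, pipe, socket, bottle, spray from where it was at the start of the episode below 0.04 m); the arm keeps its last pose, push and grip.
It fails at once if the fingers touch a clear face of the amber cell (contact force between the fingers and amber_clear above 1 N).
It fails at once if the tin is tipped (angle between tin's own z axis and vertical above 0.4 rad).
It fails at once if the other cells or the bystanders are disturbed (distance of any of green, clear from where it was at the start of the episode above 0.025 m or distance of any of wrench, flange, pipe, socket, bottle, spray from where it was at the start of the episode above 0.04 m).
It also fails if it takes over 61 s, if anything falls off the work surface, if the arm or the gripper's body presses on something with over 40 N, if the wrist force passes 120 N, or if a joint passes its speed limit or range.

## Working session

There is one attempt and no reset: what is moved stays moved. The work goes in short steps, Python scripts to look and compute and a shell command to move; the robot and the scene stay as the last step left them, time stands still between calls to the robot, and variables do not carry over. Pictures are saved under pics/ and viewed, about 8 in all and at most 12, crops included, and the job is handed in when it is done.

```bash
mkdir -p pics; ls; cat > h.py <<'E'
import numpy as np, cv2
from cell import ctrl
def shot(n,save=None):
    p=ctrl.get_image(n)
    if save: cv2.imwrite('pics/'+save,p['color'][:,:,::-1])
    return p
def world(p,u,v,d=None):
    K=np.array(p['camera_matrix']);d=p['depth'][int(round(v)),int(round(u))] if d is None else d
    c=np.array([(u-K[0,2])/K[0,0]*d,(v-K[1,2])/K[1,1]*d,d]);return np.array(p['R']).T@(c-np.array(p['t']))
def onz(p,u,v,z):
    a=world(p,u,v,1.);b=world(p,u,v,1000.);return a+(b-a)*(z-a[2])/(b[2]-a[2])
def pix(p,X):
    c=np.array(p['R'])@np.array(X)+np.array(p['t']);q=np.array(p['camera_matrix'])@c;return q[:2]/q[2]
E
python3 - <<'E'
from h import *
np.set_printoptions(precision=1,suppress=True)
s=ctrl.read_state();print(s)
for n in ['top','scene']:
    p=shot(n,n+'1.png')
    print(n,-np.array(p['R']).T@np.array(p['t']),p['R'])
    for q in ['tin','reader','stand','amber','tester','green','clear','flange','pipe','socket','wrench','bottle','spray']:
        for r in ctrl.search_frame(q,p)[:4]:
            if r['conf']<.3: continue
            e=r['extent'];print(q,round(r['conf'],2),np.array(e),world(p,e[0],e[1]))
E
```

```text
pics
{'clock': 0.0, 'qpos': array([-1.3,  0.6,  0. ,  1.5, -0. ,  1. , -0. ]), 'qd': array([ 0., -0.,  0., -0., -0.,  0.,  0.]), 'tau': array([ -0. , -56.3,   1.2, -19.3,   0. ,   0. ,   0. ]), 'eef_pos': array([191.7, 620.4, 230.4]), 'tool_rot': array([-3.1,  0. ,  2.8]), 'force': array([ 0.3, -1.3, -0. ]), 'torque': array([-0.,  0., -0.]), 'width': 85.19658841477509}
top [ 339.1  -44.4 1259.3] [[-0.  -1.  -0. ]
 [-1.   0.  -0.2]
 [ 0.2  0.  -1. ]]
tin 0.95 [195.1 207.6  27.8  26.2] [561.5 255.3  82.7]
tin 0.84 [182.4 250.4  29.   22.7] [455.6 281.4  85.2]
tin 0.38 [397.4 244.4  43.1  74.5] [ 473.2 -250.7   23.1]
reader 0.9 [138.2 236.8  32.9  32.5] [491.3 395.7  71.7]
reader 0.51 [384.5 130.1  27.   43. ] [ 732.9 -208.4  154.7]
stand 0.81 [399.9 244.   43.6  73.4] [ 471.7 -253.2   45.9]
stand 0.81 [468.6 171.6  36.3  77.6] [ 665.  -446.6   18.1]
stand 0.72 [194.8 147.1  34.8  37.3] [701.9 249.7 130.6]
amber 0.48 [409.9 217.9  14.1  16.1] [ 530.3 -272.1   91.9]
tester 0.84 [295.3 218.9  68.2  46.8] [543.5  11.    8.8]
green 0.56 [395.8 264.9  15.1  10.9] [ 416.5 -233.4   92.5]
green
[... 1298 characters left out ...]
d 0.63 [234.5 203.6  43.4  43.8] [ 508.6 -240.7   17.7]
stand 0.5 [438.2 189.2  24.2  29.7] [486.7 291.7  72.7]
amber 0.83 [213.7 195.6  15.   29.3] [ 546.3 -278.9   69.1]
green 0.59 [241.2 174.9  17.7  28.7] [ 430.9 -235.3   60. ]
clear 0.51 [223.8 183.3  12.5  30.3] [ 486.1 -268.9   67.3]
flange 0.64 [373.3 189.9  23.   17.5] [412.3 132.7  12.5]
pipe 0.94 [389.  260.4  18.6  28.8] [729.4 157.7  47.5]
socket 0.66 [192.7 248.1   8.3  13.3] [ 698.7 -291.9   26.2]
wrench 0.87 [312.5 276.8  80.7  12.3] [749.9  -6.6   6.1]
wrench 0.61 [439.4 187.3  22.3  29.4] [485.5 294.1  77.9]
bottle 0.81 [437.4 245.   37.6  85.2] [745.8 247.9 112.3]
spray 0.66 [209.1 243.9  40.5  75.9] [ 779.8 -213.   116.7]
```

```bash
python3 - <<'E'
import cv2
t=cv2.imread('pics/top1.png');
a=cv2.resize(t[180:300,120:320],(800,480),interpolation=3)
b=cv2.resize(t[190:290,360:460],(400,400),interpolation=3)
s=cv2.imread('pics/scene1.png')
cv2.imwrite('pics/a.png',a)
c=cv2.resize(s[150:250,190:290],(400,400),interpolation=3)
cv2.imwrite('pics/b.png',cv2.hconcat([b,c]))
E
```

```text
(no output)
```

View pics/a.png

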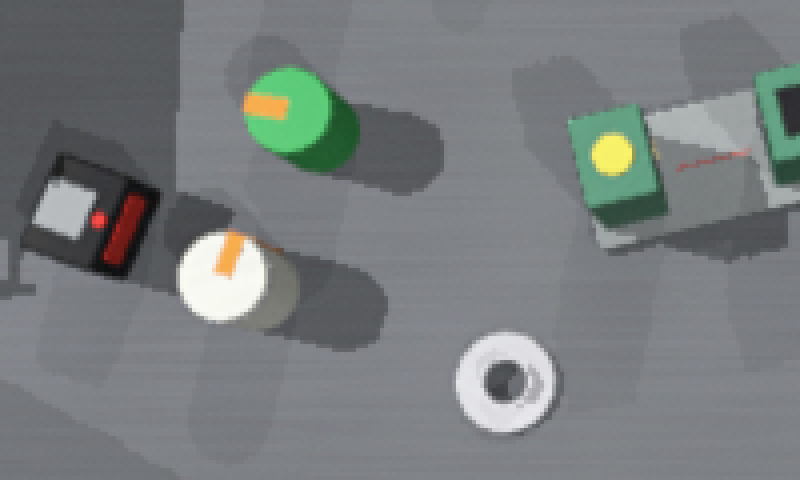

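View pics/b.png

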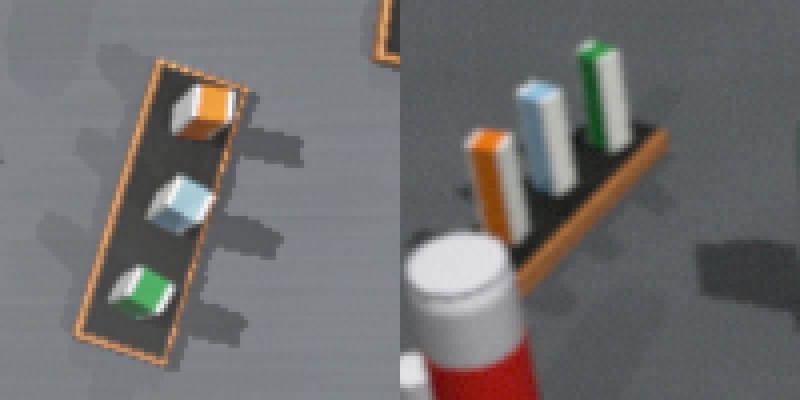

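The top crop shows the white tin's lid at about px (175,249). Its orange stripe points about 90° away from the reader window at px (151,238), and the green look-alike tin is alongside. In the second crop, the amber cell is at the far end of the near stand. Next I'll go above the white tin.

```bash
cat >> h.py <<'E'
from scipy.spatial.transform import Rotation as Ro
def plan(xyz,yaw=None):
    "total rows: translation in tool axes (units 30mm) now; then turn to tool-down at yaw of tool y axis mod 180 (units 6deg)"
    s=ctrl.read_state();R=Ro.from_euler('xyz',s['tool_rot'])
    print('t',round(s['clock'],2),'pos',s['eef_pos'].round(1),'q7',s['qpos'][6].round(2),'yaxis deg',np.degrees(np.arctan2(R.as_matrix()[1,1],R.as_matrix()[0,1])).round(1),'w',round(s['width'],1))
    d=np.array(xyz)-s['eef_pos'];print('shift units',(R.inv().apply(d)/30).round(3),'mm',d.round(1))
    if yaw is not None:
        for k in (0,np.pi):
            y=np.array([np.cos(yaw+k),np.sin(yaw+k),0]);z=np.array([0,0,-1.]);T=Ro.from_matrix(np.c_[np.cross(y,z),y,z])
            print('turn units',(np.degrees((R.inv()*T).as_rotvec())/6).round(2),'shift after turn',(T.inv().apply(d)/30).round(3))
E
python3 - <<'E'
from h import *
p=shot('top');c=p['color'].astype(float);hsv=cv2.cvtColor(p['color'],cv2.COLOR_RGB2HSV)
H,S,V=[hsv[:,:,i].astype(int) for i in range(3)]
sub=np.zeros(H.shape,bool);sub[225:275,155:205]=1
wh=sub&(((S<40)&(V>200))|((H<22)&(H>8)&(S>120)&(V>190)))
o=sub&(H<22)&(H>8)&(S>120)&(V>200)
f=lambda m:[np.nonzero(m)[1].mean(),np.nonzero(m)[0].mean(),m.sum()]
(cx,cy),r=cv2.minEnclosingCircle(np.argwhere(wh)[:,::-1].astype(np.float32));print(cx,cy,r,f(wh),f(o))
T=onz(p,cx,cy,85);O=onz(p,*f(o)[:2],85);print(T,O,np.degrees(np.arctan2(*(O-T)[1::-1])))
# reader window top edge in crop coords
red=sub*0+((H<8)|(H>172))&(S>150);red[:,:140]=0;red[:,165:]=0;red[:215]=0;red[260:]=0;print('win',f(red),onz(p,*f(red)[:2],45))
top=lambda x,y:onz(p,120+x/4,180+y/4,70)
print('reader top corners',[top(*q) for q in [(62,153),(160,188),(126,278),(22,246)]])
# stand top: corners
for q in [(160,58),(248,88),(168,366),(76,336)]: print('stand',onz(p,360+q[0]/4,190+q[1]/4,20))
for n,q in dict(amber=(214,112),clear=(186,203),green=(147,292)).items(): print(n,onz(p,360+q[0]/4,190+q[1]/4,95))
plan([455,281,230])
E
```

```text
175.0 248.5 11.236202239990234 [np.float64(174.9830985915493), np.float64(248.87042253521128), np.int64(355)] [np.float64(177.0487804878049), np.float64(242.9512195121951), np.int64(41)]
[460.39159967 299.62961229  85.        ] [473.87992224 295.27107483  85.        ] -17.907415707416437
win [np.float64(149.82051282051282), np.float64(236.53846153846155), np.int64(117)] [495.2055406  376.31915412  45.        ]
reader top corners [array([538.05075341, 405.89703157,  70.        ]), array([515.61140491, 343.73211163,  70.        ]), array([459.89380956, 361.7244848 ,  70.        ]), array([480.11437304, 427.00369273,  70.        ])]
stand [ 577.5855961  -261.94532087   20.        ]
stand [ 557.34692035 -318.21129213   20.        ]
stand [ 379.43380933 -259.27114165   20.        ]
stand [ 398.63513167 -201.76459993   20.        ]
amber [ 529.48308092 -280.28316853   95.        ]
clear [ 474.0549     -260.96862955   95.        ]
green [ 420.81294941 -235.46096367   95.        ]
t 1.45 pos [191.9 621.  231.3] q7 -0.02 yaxis deg 72.8 w 85.3
shift units [-11.726  -8.238   0.043] mm [ 263.1 -340.    -1.3]
```

```bash
python3 -m crank '[[[-0.97,-0.63,0,0,0,0],[-0.97,-0.63,0,0,0,0],[-0.97,-0.63,0,0,0,0],[-0.97,-0.63,0,0,0,0],[-0.97,-0.63,0,0,0,0],[-0.97,-0.63,0,0,0,0],[-0.97,-0.63,0,0,0,0],[-0.97,-0.63,0,0,0,0],[-0.97,-0.63,0,0,0,0],[-0.97,-0.63,0,0,0,0],[-0.97,-0.63,0,0,0,0],[-0.97,-0.63,0,0,0,0]]]' -1
python3 - <<'E'
from h import *
plan([460,300,230],np.radians(73))
p=shot('wrist','w1.png')
print(-np.array(p['R']).T@p['t'])
for q in ['tin','reader']:
  for r in ctrl.search_frame(q,p)[:3]: print(q,r['conf'],r['extent'])
E
```

```text
clock: 2.45
eef_pos: [463.0, 299.9, 228.8]
tool_rot: [3.133, -0.005, 2.862]
force: [-0.4, 0.7, 0.1]
width: 85.1
t 2.45 pos [463.  299.9 228.8] q7 0.7 yaxis deg 74.0 w 85.1
shift units [ 0.097 -0.022 -0.038] mm [-3.   0.1  1.2]
turn units [ 0.08 -0.05  0.17] shift after turn [ 0.097 -0.024 -0.039]
turn units [  0.08   0.13 -29.83] shift after turn [-0.097  0.024 -0.039]
[389.10296245 320.3504848  370.90051911]
tin 0.95 [314.6, 258.9, 44.6, 64.7]
tin 0.63 [320.9, 178.1, 45.9, 60.5]
reader 0.62 [405.6, 184.8, 56.9, 66.6]
```

View pics/w1.png

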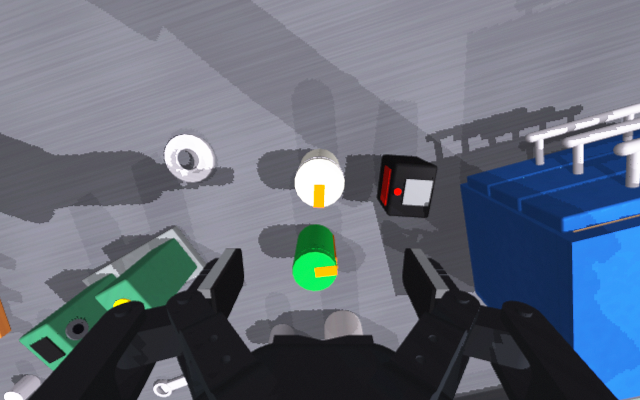

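The wrist view shows the white tin lid at px (320,180) with its stripe pointing down in the image. The reader is at (407,187), and a blue box stands well beyond it.

```bash
cat >> h.py <<'E'
def lid(p,guess,z=85,box=34):
    hsv=cv2.cvtColor(p['color'],cv2.COLOR_RGB2HSV);H,S,V=[hsv[:,:,i].astype(int) for i in range(3)]
    u,v=pix(p,guess).round().astype(int);m=np.zeros(H.shape,bool);m[max(v-box,0):v+box,max(u-box,0):u+box]=1
    o=m&(H<26)&(H>8)&(S>120)&(V>190);w=m&((S<50)&(V>225))
    pts=np.argwhere(w|o)[:,::-1];W=np.array([onz(p,*q,z) for q in pts]);W=W[np.linalg.norm(W[:,:2]-guess[:2],axis=1)<42]
    (cx,cy),r=cv2.minEnclosingCircle(W[:,:2].astype(np.float32))
    O=np.array([onz(p,*q,z) for q in np.argwhere(o)[:,::-1]]);O=O[np.linalg.norm(O[:,:2]-[cx,cy],axis=1)<27].mean(0)
    print('lid',np.round([cx,cy,r],1),'mean',W.mean(0).round(1),'mark deg',np.degrees(np.arctan2(O[1]-cy,O[0]-cx)).round(1),len(W))
    return np.array([cx,cy,z])
def tri(a,ua,b,ub):
    A=[];B=[]
    for p,q in((a,ua),(b,ub)):
        o=-np.array(p['R']).T@np.array(p['t']);d=world(p,*q,1000.)-o;d/=np.linalg.norm(d);M=np.eye(3)-np.outer(d,d);A.append(M);B.append(M@o)
    X=np.linalg.lstsq(np.vstack(A),np.hstack(B),rcond=None)[0];return X.round(1)
E
python3 - <<'E'
from h import *
p=shot('wrist');t=shot('top')
g=np.array([460,300,85.])
a=lid(p,g);b=lid(t,g,box=14)
print('tri',tri(p,pix(p,a),t,pix(t,b)))
hsv=cv2.cvtColor(p['color'],cv2.COLOR_RGB2HSV);H,S,V=[hsv[:,:,i].astype(int) for i in range(3)]
r=((H<8)|(H>172))&(S>150);r[:160]=0;r[210:]=0;r[:,:375]=0;r[:,394:]=0
q=np.argwhere(r).mean(0)[::-1];w=onz(p,*q,45);print('win',q,w,np.degrees(np.arctan2(w[1]-a[1],w[0]-a[0])),np.hypot(*(w-a)[:2]))
print('box top',world(p,540,190),world(p,490,180))
E
```

```text
lid [458.6 298.1  27.9] mean [458.6 298.6  85. ] mark deg -16.4 1884
lid [460.6 299.7  26.1] mean [451.7 295.6  85. ] mark deg -16.1 182
tri [459.3 298.6  87.2]
win [387.13087248 182.32214765] [493.17048444 372.76597817  45.        ] 65.18360406564918 82.31678633232649
box top [521.24163543 502.66160407 113.75645834] [520.24080603 486.52748088  58.4841586 ]
```

```bash
python3 -m crank '[[[0.12,-0.06,0,0.08,-0.05,0],[0,0,1,0,0,0],[0,0,1,0,0,0],[0,0,1,0,0,0],[0,0,1,0,0,0],[0,0,1,0,0,0],[0,0,0.9,0,0,0],[0,0,0,0,0,0]]]' -1
python3 - <<'E'
from h import *
plan([459,299,36])
E
```

```text
clock: 3.37
eef_pos: [452.0, 318.5, 53.6]
tool_rot: [3.128, 0.005, 2.887]
force: [-1.0, -1.0, -1.8]
width: 85.1
t 3.37 pos [452.  318.5  53.6] q7 0.69 yaxis deg 75.4 w 85.1
shift units [-0.384 -0.577  0.58 ] mm [  7.  -19.5 -17.6]
```

```bash
python3 -m crank '[[[-0.19,-0.29,0,0,0,0],[-0.19,-0.29,0,0,0,0],[0,0,0,0,0,0]]]' -1
python3 - <<'E'
from h import *
plan([459,299,36],np.radians(75))
p=shot('wrist');lid(p,np.array([460,300,85.]))
lid(shot('top'),np.array([460,300,85.]),box=14)
E
```

```text
clock: 3.62
eef_pos: [456.1, 301.5, 53.8]
tool_rot: [3.128, 0.004, 2.896]
force: [-0.2, -0.7, 0.5]
width: 85.3
t 3.62 pos [456.1 301.5  53.8] q7 0.72 yaxis deg 75.9 w 85.3
shift units [-0.112 -0.064  0.593] mm [  2.9  -2.5 -17.8]
turn units [0.13 0.04 0.16] shift after turn [-0.116 -0.054  0.593]
turn units [ -0.06   0.2  -29.84] shift after turn [0.116 0.054 0.593]
lid [460.1 299.2  24.4] mean [460.8 297.7  85. ] mark deg -29.1 2673
lid [460.1 298.1  26.3] mean [468.8 290.7  85. ] mark deg -17.1 35
```

```bash
python3 -m crank '[[[-0.12,-0.07,0.3,0.1,0,0],[0,0,0.3,0,0,0],[0,0,0,0,0,0]]]' -1
python3 -m crank '[[[0,0,0,0,0,0],[0,0,0,0,0,0],[0,0,0,0,0,0],[0,0,0,0,0,0],[0,0,0,0,0,0],[0,0,0,0,0,0],[0,0,0,0,0,0],[0,0,0,0,0,0]]]' 1
```

```text
clock: 3.97
eef_pos: [460.7, 301.8, 36.7]
tool_rot: [3.133, 0.007, 2.897]
force: [-1.3, -0.3, -0.0]
width: 85.3
clock: 4.63
eef_pos: [460.2, 301.4, 36.0]
tool_rot: [3.135, 0.006, 2.897]
force: [-0.1, 0.1, -0.9]
width: 52.9
```

```bash
python3 -m crank '[[[0,0,0,0,0,-0.9],[0,0,0,0,0,-0.9],[0,0,0,0,0,-0.9],[0,0,0,0,0,-0.9],[0,0,0,0,0,-0.9],[0,0,0,0,0,-0.9],[0,0,0,0,0,0]]]' 1
python3 - <<'E'
from h import *
plan([460.2,301.4,36],np.radians(158))
E
```

```text
clock: 5.22
eef_pos: [459.2, 302.6, 36.0]
tool_rot: [3.138, 0.008, -2.793]
force: [-0.8, 0.9, -1.2]
width: 52.2
t 5.22 pos [459.2 302.6  36. ] q7 1.08 yaxis deg 110.0 w 52.2
shift units [-0.019 -0.048  0.001] mm [ 1.  -1.2 -0. ]
turn units [-0.    0.09 -8.01] shift after turn [ 0.023 -0.046  0.001]
turn units [ 0.11  0.   21.99] shift after turn [-0.023  0.046  0.001]
```

```bash
python3 -m crank '[[[0,-0.04,0,0,0,-0.9],[0,0,0,0,0,-0.9],[0,0,0,0,0,-0.9],[0,0,0,0,0,-0.9],[0,0,0,0,0,-0.9],[0,0,0,0,0,-0.9],[0,0,0,0,0,-0.9],[0,0,0,0,0,-0.9],[0,0,0,0,0,0]]]' 1
python3 - <<'E'
from h import *
plan([460.2,301.4,36],np.radians(158))
p=shot('top','t2.png');lid(p,np.array([460,300,85.]),box=14)
p=shot('wrist','w2.png')
E
```

```text
clock: 5.97
eef_pos: [459.5, 303.6, 36.2]
tool_rot: [-3.139, 0.011, -2.028]
force: [1.0, -0.5, -0.3]
width: 52.9
t 5.97 pos [459.5 303.6  36.2] q7 1.58 yaxis deg 153.8 w 52.9
shift units [ 0.055 -0.054  0.005] mm [ 0.7 -2.2 -0.2]
turn units [-0.03  0.11 -0.7 ] shift after turn [ 0.059 -0.05   0.005]
turn units [ 0.16  0.04 29.3 ] shift after turn [-0.059  0.05   0.005]Traceback (most recent call last):
  File "<stdin>", line 3, in <module>
  File "h.py", line 28, in lid
    pts=np.argwhere(w|o)[:,::-1];W=np.array([onz(p,*q,z) for q in pts]);W=W[np.linalg.norm(W[:,:2]-guess[:2],axis=1)<42]
                                                                                           ~^^^^^^
IndexError: too many indices for array: array is 1-dimensional, but 2 were indexed
```

```bash
python3 -m crank '[[[0,0,0,0,0,-0.45],[0,0,0,0,0,-0.45],[0,0,0,0,0,0]]]' 1
python3 -m crank '[[[0,0,0,0,0,0],[0,0,0,0,0,0],[0,0,0,0,0,0],[0,0,0,0,0,0],[0,0,0,0,0,0],[0,0,0,0,0,0],[0,0,-0.4,0,0,0],[0,0,-0.4,0,0,0],[0,0,-0.4,0,0,0]]]' -1
python3 - <<'E'
from h import *
plan([459,301,36])
E
```

```text
clock: 6.27
eef_pos: [459.5, 303.8, 36.2]
tool_rot: [-3.138, 0.011, -1.947]
force: [0.1, 0.0, -0.8]
width: 53.4
clock: 7.02
eef_pos: [457.6, 302.3, 72.5]
tool_rot: [-3.141, 0.006, -1.959]
force: [0.3, -0.0, 0.3]
width: 85.2
t 7.02 pos [457.6 302.3  72.5] q7 1.66 yaxis deg 157.7 w 85.2
shift units [ 0.029 -0.059  1.216] mm [  1.4  -1.3 -36.5]
```

```bash
python3 -m crank '[[[0,0,-0.6,0,0,0],[0,0,-0.9,0,0,0],[0,0,-0.9,0,0,0],[0,0,-0.9,0,0,0],[0,0,-0.9,0,0,0],[0,0,-0.9,0,0,0],[0,0,0,0,0,0]]]' -1
python3 - <<'E'
from h import *
p=shot('wrist','w2.png')
try: lid(p,np.array([460,300,85.]))
except Exception as e: print(e)
plan([530,-280,230])
E
```

```text
clock: 7.6
eef_pos: [455.8, 301.9, 240.0]
tool_rot: [-3.14, 0.009, -1.959]
force: [1.0, 1.1, -0.0]
width: 85.4
lid [460.1 303.1  26.7] mean [459.8 302.   85. ] mark deg 64.4 1668
t 7.65 pos [455.1 301.  238. ] q7 1.81 yaxis deg 157.8 w 85.3
shift units [16.985 -9.636  0.164] mm [  74.9 -581.    -8. ]
```

View pics/w2.png

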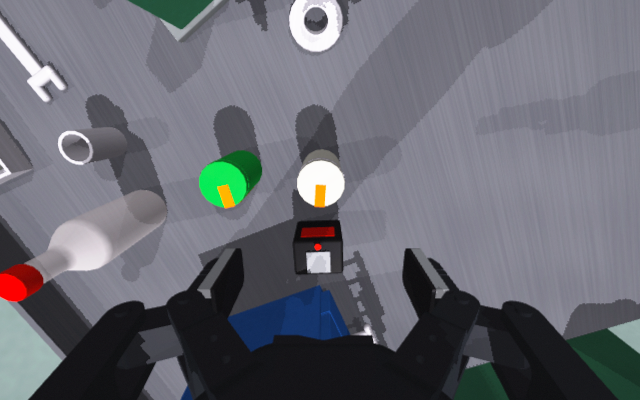

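The tin is at (460,302) and its mark is at about 64°. The reader window sits straight below it in the view, from (320,185) to (318,232), so step 1 looks good. Next is the stand.

```bash
python3 -m crank '[[[1,-0.57,0,0,0,0],[1,-0.57,0,0,0,0],[1,-0.57,0,0,0,0.5],[1,-0.57,0,0,0,0],[1,-0.57,0,0,0,0],[1,-0.57,0,0,0,0],[1,-0.57,0,0,0,0],[1,-0.57,0,0,0,0],[1,-0.57,0,0,0,0],[1,-0.57,0,0,0,0],[1,-0.57,0,0,0,0],[0,0,0,0,0,0]]]' -1
python3 - <<'E'
from h import *
plan([530,-280,230],np.radians(71.5))
E
```

```text
clock: 8.65
eef_pos: [482.8, -92.0, 228.9]
tool_rot: [3.128, 0.003, -2.005]
force: [0.5, -0.8, -0.0]
width: 85.5
t 8.65 pos [482.8 -92.  228.9] q7 2.55 yaxis deg 155.1 w 85.5
shift units [ 5.023 -4.064 -0.107] mm [  47.2 -188.     1.1]
turn units [ 0.13 -0.07 13.94] shift after turn [-3.482 -5.443 -0.037]
turn units [  0.07   0.13 -16.06] shift after turn [ 3.482  5.443 -0.037]
```

```bash
python3 -m crank '[[[0,0,0,0,0,1],[0,0,0,0,0,1],[0,0,0,0,0,1],[0,0,0,0,0,1],[0,0,0,0,0,1],[0,0,0,0,0,1],[0,0,0,0,0,1],[0,0,0,0,0,1],[0,0,0,0,0,1],[0,0,0,0,0,1],[0,0,0,0,0,1],[0,0,0,0,0,1]]]' -1
python3 - <<'E'
from h import *
plan([530,-280,230],np.radians(71.5))
E
```

```text
clock: 9.65
eef_pos: [470.7, -94.1, 220.3]
tool_rot: [3.136, -0.037, 2.95]
force: [-0.1, 0.7, -0.4]
width: 85.3
t 9.65 pos [470.7 -94.1 220.3] q7 1.45 yaxis deg 79.0 w 85.3
shift units [-3.106 -5.704 -0.473] mm [  59.3 -185.9    9.7]
turn units [ 0.03 -0.35  1.25] shift after turn [-3.84  -5.25  -0.324]
turn units [  0.53   0.05 -28.74] shift after turn [ 3.84   5.25  -0.324]
```

```bash
python3 -m crank '[[[0,0,0,0.03,-0.35,0.7],[-0.55,-0.75,0,0,0,0.5],[-0.55,-0.75,0,0,0,0],[-0.55,-0.75,0,0,0,0],[-0.55,-0.75,0,0,0,0],[-0.55,-0.75,0,0,0,0],[-0.55,-0.75,0,0,0,0],[-0.5,-0.7,0,0,0,0],[0,0,0,0,0,0]]]' -1
python3 - <<'E'
from h import *
plan([530,-280,230],np.radians(71.5))
p=shot('wrist','w3.png')
for q in ['amber','clear','green','stand']:
  for r in ctrl.search_frame(q,p)[:2]: print(q,r['conf'],r['extent'],world(p,*r['extent'][:2]).round())
E
```

```text
clock: 10.4
eef_pos: [525.3, -277.8, 212.2]
tool_rot: [3.14, -0.017, 2.821]
force: [-0.6, -0.6, 1.0]
width: 85.2
t 10.4 pos [ 525.3 -277.8  212.2] q7 1.63 yaxis deg 71.6 w 85.2
shift units [-0.162 -0.018 -0.597] mm [ 4.7 -2.2 17.8]
turn units [ 0.01 -0.16  0.02] shift after turn [-0.173 -0.018 -0.594]
turn units [ 2.600e-01  2.000e-02 -2.997e+01] shift after turn [ 0.173  0.018 -0.594]
amber 0.67 [322.7, 196.3, 25.4, 32.8] [ 527. -278.   95.]
clear 0.7 [320.0, 139.7, 26.7, 23.8] [ 475. -263.   94.]
clear 0.36 [346.8, 284.1, 21.6, 30.9] [ 673. -292.   32.]
green 0.86 [328.1, 75.9, 30.1, 38.2] [ 425. -239.   94.]
stand 0.6 [235.2, 291.3, 68.9, 110.0] [ 519. -321.  239.]
stand 0.56 [323.1, 130.7, 54.1, 165.5] [ 468. -258.   87.]
```

View pics/w3.png

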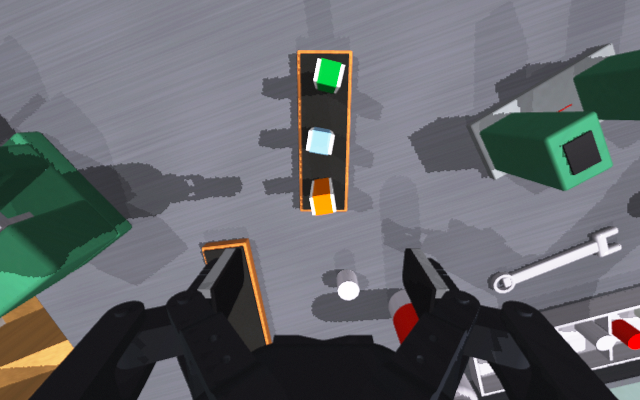

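```bash
cat >> h.py <<'E'
def cell(p,g,zt=95,glass=(8,28),r=26):
    "top face of cell from depth + colour"
    hsv=cv2.cvtColor(p['color'],cv2.COLOR_RGB2HSV);H,S,V=[hsv[:,:,i].astype(int) for i in range(3)]
    K=np.array(p['camera_matrix']);vv,uu=np.mgrid[0:400,0:640];d=p['depth']
    C=np.stack([(uu-K[0,2])/K[0,0]*d,(vv-K[1,2])/K[1,1]*d,d],-1);W=(C-np.array(p['t']))@np.array(p['R'])
    m=(np.hypot(W[...,0]-g[0],W[...,1]-g[1])<r)&(abs(W[...,2]-zt)<5)&(d>0)
    print('ztop',np.median(W[m][:,2]).round(1),m.sum())
    def rect(m,n):
        P=np.array([onz(p,u,v,zt)[:2] for v,u in np.argwhere(m)],np.float32)
        (cx,cy),(w,h),a=cv2.minAreaRect((P*10))
        c=(P.mean(0));print(n,'rect',np.round([cx/10,cy/10,w/10,h/10],1),'ang',round(a,1),'mean',c.round(1),len(P));return c
    rect(m,'all')
    b=m&(V>180);gl=b&(S>100)&(H>glass[0])&(H<glass[1]);wh=b&(S<70)
    rect(gl,'glass')
    P=np.array([onz(p,u,v,zt)[:2] for v,u in np.argwhere(wh)],np.float32)
    _,lab,cen=cv2.kmeans(P,2,None,(3,50,.01),5,cv2.KMEANS_PP_CENTERS);e=cen[1]-cen[0]
    print('white strips',cen.round(1),'sep',np.hypot(*e).round(1),'y-axis deg',(np.degrees(np.arctan2(e[1],e[0]))%180).round(1),'mid',cen.mean(0).round(1),np.bincount(lab.ravel()))
E
python3 - <<'E'
from h import *
p=shot('wrist');cell(p,[529,-279])
cv2.imwrite('pics/c3.png',cv2.resize(p['color'][160:230,285:365,::-1],(640,560),interpolation=cv2.INTER_NEAREST))
E
```

```text
ztop 94.0 476
all rect [ 533.9 -280.8   24.    21.3] ang 81.4 mean [ 534.  -280.8] 476
glass rect [ 534.6 -280.9   17.7   20.2] ang 80.5 mean [ 534.4 -280.7] 333
white strips [[ 533.1 -291. ]
 [ 536.2 -270.5]] sep 20.8 y-axis deg 81.4 mid [ 534.7 -280.8] [63 54]
```

View pics/c3.png

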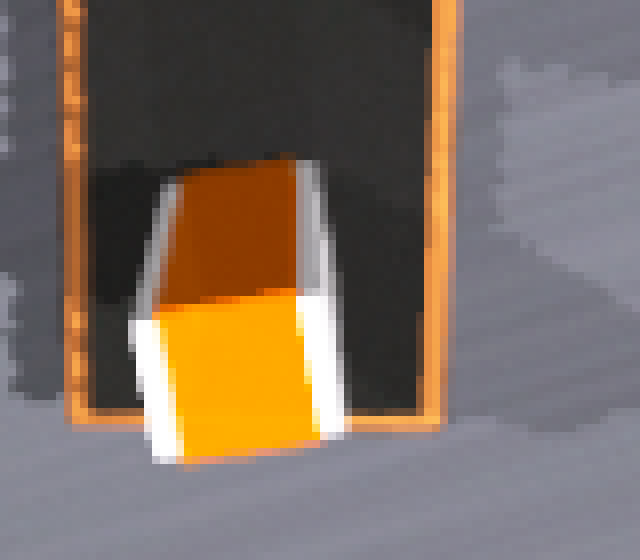

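The amber top spans px (302,200) to (328,217). Both the white strips and the depth rectangle put the frosted axis at about 81°, so I'll turn, descend partway and recheck.

```bash
python3 -m crank '[[[0,0,0,0,-0.1,-0.8],[0,0,0,0,-0.06,-0.8],[0,0,0,0,0,0]]]' -1
python3 - <<'E'
from h import *
plan([534.3,-280.8,150],np.radians(81))
E
```

```text
clock: 10.95
eef_pos: [525.6, -266.0, 213.6]
tool_rot: [3.134, -0.001, 3.009]
force: [-0.5, 0.1, -0.4]
width: 85.4
t 10.95 pos [ 525.6 -266.   213.6] q7 1.78 yaxis deg 82.4 w 85.4
shift units [-0.354 -0.468  2.117] mm [  8.7 -14.8 -63.6]
turn units [ 0.08 -0.01  0.23] shift after turn [-0.364 -0.442  2.121]
turn units [ 1.000e-02  1.200e-01 -2.977e+01] shift after turn [0.364 0.442 2.121]
```

```bash
python3 -m crank '[[[-0.18,-0.23,0.5,0.08,0,0.1],[-0.18,-0.23,0.5,0,0,0.1],[0,0,0.5,0,0,0],[0,0,0.5,0,0,0],[0,0,0,0,0,0]]]' -1
python3 - <<'E'
from h import *
plan([534.3,-280.8,60],np.radians(81))
p=shot('wrist');cell(p,[534,-280])
t=shot('top');cell(t,[534,-280])
print(pix(p,[534.3,-280.8,95]))
cv2.imwrite('pics/w4.png',p['color'][:,:,::-1])
E
```

```text
clock: 11.37
eef_pos: [536.5, -278.9, 152.3]
tool_rot: [-3.141, 0.002, 2.982]
force: [-0.4, 1.0, -0.4]
width: 85.4
t 11.37 pos [ 536.5 -278.9  152.3] q7 1.75 yaxis deg 80.9 w 85.4
shift units [ 0.068 -0.074  3.078] mm [ -2.2  -1.9 -92.3]
turn units [-0.    0.02 -0.02] shift after turn [ 0.061 -0.075  3.078]
turn units [ 0.03  0.   29.98] shift after turn [-0.061  0.075  3.078]
ztop 94.1 778
all rect [ 533.8 -281.    23.4   20.6] ang 81.0 mean [ 533.7 -280.9] 778
glass rect [ 534.6 -280.9   17.5   19.3] ang 80.0 mean [ 534.4 -281. ] 547
white strips [[ 536.8 -270.8]
 [ 532.9 -291.3]] sep 20.9 y-axis deg 79.4 mid [ 534.8 -281. ] [77 89]
ztop 93.6 77
all rect [ 535.4 -278.3   23.9   20. ] ang 78.1 mean [ 535.2 -278.5] 77
glass rect [ 535.6 -279.3   14.6   17.7] ang 87.5 mean [ 535.7 -279.2] 52
white strips [[ 535.6 -289.1]
 [ 537.4 -268.4]] sep 20.8 y-axis deg 84.9 mid [ 536.5 -278.7] [ 6 11]
[319.36946802 212.29078276]
```

```bash
python3 -m crank '[[[0.07,-0.06,0.5,0,0,0],[0,0,0.6,0,0,0],[0,0,0.6,0,0,0],[0,0,0.6,0,0,0],[0,0,0.3,0,0,0],[0,0,0,0,0,0]]]' -1
python3 - <<'E'
from h import *
plan([534.4,-280.7,60],np.radians(81))
E
```

```text
clock: 11.97
eef_pos: [542.3, -283.1, 81.2]
tool_rot: [-3.137, 0.019, 2.979]
force: [0.7, 0.6, 0.1]
width: 85.6
t 11.97 pos [ 542.3 -283.1   81.2] q7 1.73 yaxis deg 80.7 w 85.6
shift units [0.287 0.039 0.702] mm [ -7.9   2.4 -21.2]
turn units [-0.05  0.18 -0.05] shift after turn [0.273 0.037 0.707]
turn units [ 0.29  0.07 29.95] shift after turn [-0.273 -0.037  0.707]
```

```bash
python3 -m crank '[[[0.15,0.02,0.3,-0.04,0.18,0],[0.13,0.02,0.3,0,0,0],[0,0,0.1,0,0,0],[0,0,0,0,0,0]]]' -1
python3 - <<'E'
from h import *
plan([534.4,-280.7,60],np.radians(81))
E
```

```text
clock: 12.3
eef_pos: [535.8, -281.3, 61.4]
tool_rot: [-3.14, 0.003, 2.979]
force: [-0.4, -1.0, -0.1]
width: 85.2
t 12.3 pos [ 535.8 -281.3   61.4] q7 1.73 yaxis deg 80.7 w 85.2
shift units [0.049 0.011 0.047] mm [-1.4  0.6 -1.4]
turn units [-0.01  0.03 -0.06] shift after turn [0.049 0.012 0.047]
turn units [4.000e-02 2.000e-02 2.994e+01] shift after turn [-0.049 -0.012  0.047]
```

```bash
python3 -m crank '[[[0.04,0,0.03,0,0,0],[0,0,0,0,0,0],[0,0,0,0,0,0],[0,0,0,0,0,0],[0,0,0,0,0,0],[0,0,0,0,0,0],[0,0,0,0,0,0],[0,0,0,0,0,0],[0,0,0,0,0,0],[0,0,0,0,0,0]]]' 1
python3 - <<'E'
from h import *
plan([534.4,-280.7,60],np.radians(81))
shot('scene','s2.png')
E
```

```text
clock: 13.13
eef_pos: [535.5, -281.6, 62.2]
tool_rot: [-3.139, 0.006, 2.978]
force: [0.4, -1.1, -1.4]
width: 23.1
t 13.13 pos [ 535.5 -281.6   62.2] q7 1.73 yaxis deg 80.6 w 23.1
shift units [0.041 0.024 0.075] mm [-1.1  0.9 -2.2]
turn units [-0.02  0.06 -0.06] shift after turn [0.041 0.024 0.075]
turn units [ 0.09  0.03 29.94] shift after turn [-0.041 -0.024  0.075]
```

```bash
python3 -m crank '[[[0,0,-0.3,0,0,0],[0,0,-0.5,0,0,0],[0,0,-0.5,0,0,0],[0,0,-0.6,0,0,0],[0,0,-0.6,0,0,0],[0,0,-0.6,0,0,0],[0,0,-0.6,0,0,0],[0,0,-0.6,0,0,0],[0,0,-0.6,0,0,0],[0,0,0,0,0,0]]]' 1
python3 - <<'E'
from h import *
p=shot('top','t3.png');s=shot('scene','s3.png')
print(ctrl.read_state()['force'])
def posts(p,n):
    K=np.array(p['camera_matrix']);vv,uu=np.mgrid[0:400,0:640];d=p['depth']
    C=np.stack([(uu-K[0,2])/K[0,0]*d,(vv-K[1,2])/K[1,1]*d,d],-1);W=(C-np.array(p['t']))@np.array(p['R'])
    m=(abs(W[...,2]-118)<6)&(abs(W[...,0]-543)<90)&(abs(W[...,1]-8)<140)
    nn,l,st,c=cv2.connectedComponentsWithStats(m.astype(np.uint8))
    C=[]
    for i in range(1,nn):
        if st[i,4]<30: continue
        P=W[l==i];r=cv2.minAreaRect((P[:,:2]*10).astype(np.float32));print(n,P.mean(0).round(1),np.round([r[0][0]/10,r[0][1]/10,r[1][0]/10,r[1][1]/10],1),round(r[2],1),len(P));C.append(r[0])
    if len(C)==2:
        C=np.array(C)/10;e=C[0]-C[1];print('mid',C.mean(0),'sep',np.hypot(*e),'ang',np.degrees(np.arctan2(e[1],e[0]))%180)
posts(p,'top');posts(s,'scene')
plan([543,8,215],np.radians(12))
c=cv2.hconcat([cv2.resize(p['color'][190:260,250:350,::-1],(400,280)),cv2.resize(s['color'][120:250,180:360,::-1],(388,280))]);cv2.imwrite('pics/c5.png',c)
E
```

```text
clock: 14.02
eef_pos: [533.3, -280.2, 219.5]
tool_rot: [-3.14, 0.003, 2.979]
force: [0.7, -0.4, -1.0]
width: 23.3
[-0.25319441 -0.58753336 -0.85404062]
top [553.5 -51.4 117.3] [554.1 -51.3  56.2  44.7] 13.1 418
top [526.8  59.7 117.1] [527.2  59.2  56.9  46.1] 13.5 430
mid [540.63818359   3.91043701] sep 113.7317786560695 ang 103.70942483633907
scene [532.4  55.  117.3] [527.2  54.6  62.3  45.1] 14.2 260
scene [559.3 -56.  117.7] [555.1 -56.8  59.7  44.5] 13.5 258
mid [541.14052734  -1.11671143] sep 114.7711502855097 ang 104.03219373804174
t 14.12 pos [ 531.5 -279.5  216.3] q7 1.76 yaxis deg 80.7 w 23.1
shift units [1.174 9.519 0.044] mm [ 11.5 287.5  -1.3]
turn units [-1.000e-02 -2.000e-02  1.145e+01] shift after turn [9.294 2.368 0.042]
turn units [ 2.000e-02 -1.000e-02 -1.855e+01] shift after turn [-9.294 -2.368  0.042]
```

View pics/c5.png

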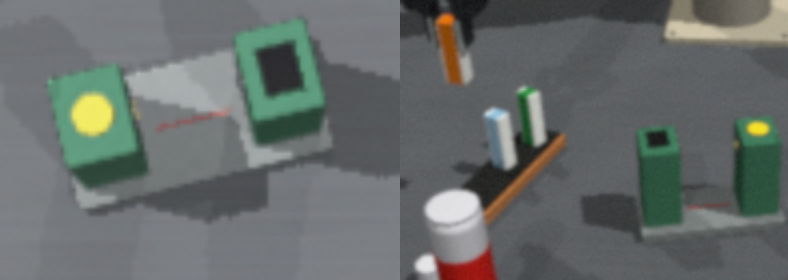

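The cell hangs upright in the gripper, and the stand still holds the other two. Depth puts the tester posts at (527,59) and (554,-51), so the beam middle is about (541,2) and the tester y axis is at 103.8°.

```bash
python3 -m crank '[[[0,0.8,0,0,0,0.6],[0,0,0,0,0,0.9],[0,0,0,0,0,0.9],[0,0,0,0,0,0.9],[0,0,0,0,0,0.9],[0,0,0,0,0,0.9],[0,0,0,0,0,0.9],[0,0,0,0,0,0.9],[0,0,0,0,0,0.9],[0,0,0,0,0,0.9],[0,0,0,0,0,0.9],[0,0,0,0,0,0]]]' 1
python3 - <<'E'
from h import *
plan([541,2,216],np.radians(13.8))
E
```

```text
clock: 15.12
eef_pos: [523.6, -249.8, 199.1]
tool_rot: [-3.115, -0.023, 1.923]
force: [-0.5, -0.3, -1.0]
width: 23.2
t 15.12 pos [ 523.6 -249.8  199.1] q7 0.86 yaxis deg 20.2 w 23.2
shift units [ 7.689  3.428 -0.476] mm [ 17.4 251.8  16.9]
turn units [-0.26 -0.21  1.06] shift after turn [ 8.013  2.566 -0.563]
turn units [  0.31  -0.4  -28.93] shift after turn [-8.013 -2.566 -0.563]
```

```bash
python3 -m crank '[[[0,0,-0.5,-0.26,-0.21,0.5],[0,0,-0.3,0,0,0.5],[0.8,0.26,0,0,0,0],[0.8,0.26,0,0,0,0],[0.8,0.26,0,0,0,0],[0.8,0.26,0,0,0,0],[0.8,0.26,0,0,0,0],[0.8,0.26,0,0,0,0],[0.8,0.26,0,0,0,0],[0.8,0.26,0,0,0,0],[0.8,0.26,0,0,0,0],[0,0,0,0,0,0]]]' 1
python3 - <<'E'
from h import *
plan([541,2,190],np.radians(13.8))
E
```

```text
clock: 16.12
eef_pos: [528.3, -14.4, 211.0]
tool_rot: [-3.12, -0.007, 1.841]
force: [-0.0, 0.6, -0.6]
width: 23.3
t 16.12 pos [528.3 -14.4 211. ] q7 0.37 yaxis deg 15.5 w 23.3
shift units [0.408 0.57  0.691] mm [ 12.7  16.4 -21. ]
turn units [-0.21 -0.06  0.28] shift after turn [0.429 0.543 0.701]
turn units [  0.1   -0.33 -29.71] shift after turn [-0.429 -0.543  0.701]
```

```bash
python3 -m crank '[[[0.2,0.27,0.3,-0.21,-0.06,0.28],[0.2,0.27,0.3,0,0,0],[0,0,0,0,0,0],[0,0,0,0,0,0]]]' 1
python3 - <<'E'
from h import *
plan([541,2,165],np.radians(13.8))
p=shot('wrist','w5.png');s=shot('scene','s5.png')
cv2.imwrite('pics/c6.png',cv2.hconcat([p['color'][:,:,::-1][80:380,120:520],cv2.resize(s['color'][130:280,230:430,::-1],(400,300))]))
E
```

```text
clock: 16.45
eef_pos: [539.2, 3.6, 189.5]
tool_rot: [-3.136, -0.001, 1.825]
force: [-0.4, -0.8, -0.8]
width: 22.9
t 16.45 pos [539.2   3.6 189.5] q7 0.33 yaxis deg 14.5 w 22.9
shift units [-0.067  0.049  0.816] mm [  1.8  -1.6 -24.5]
turn units [-0.05 -0.01  0.12] shift after turn [-0.066  0.045  0.816]
turn units [ 1.000e-02 -8.000e-02 -2.988e+01] shift after turn [ 0.066 -0.045  0.816]
```

View pics/c6.png

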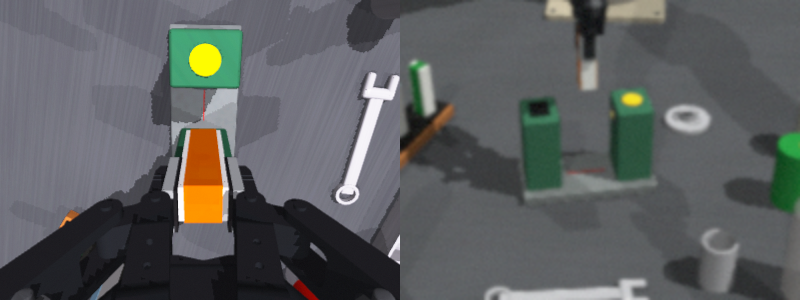

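The wrist crop shows the cell at column ~203, lined up with the lamp disc at ~205 and the red trace at ~204. I'll measure both in that one camera.

```bash
python3 - <<'E'
from h import *
p=shot('wrist');hsv=cv2.cvtColor(p['color'],cv2.COLOR_RGB2HSV);H,S,V=[hsv[:,:,i].astype(int) for i in range(3)]
s=ctrl.read_state();zt=s['eef_pos'][2]-62.2+20+75
y=(abs(H-30)<5)&(S>150)&(V>150);y[:80]=0;y[180:]=0;y[:,:280]=0;y[:,370:]=0
L=onz(p,*np.argwhere(y).mean(0)[::-1],118);print('lamp disc',L.round(1),y.sum())
r=((H<6)|(H>174))&(S>100);r[:165]=0;r[215:]=0;r[:,:310]=0;r[:,340:]=0
P=np.array([onz(p,u,v,14)[:2] for v,u in np.argwhere(r)]);print('red trace',P.mean(0).round(1),len(P))
g=(H>65)&(H<85)&(S>90)&(V>110);g[:80]=0;g[175:]=0;g[:,:250]=0;g[:,400:]=0
Q=np.array([onz(p,u,v,118)[:2] for v,u in np.argwhere(g|y)],np.float32);R=cv2.minAreaRect(Q*10);print('lamp post top',np.array(R[0])/10,np.array(R[1])/10,R[2])
a=np.radians(103.8);T=np.array([np.cos(a),np.sin(a)]);X=np.array([T[1],-T[0]])
o=(H>12)&(H<24)&(S>150)&(V>225);o[:255]=0;o[:,:290]=0;o[:,360:]=0
wgt=np.argwhere(o);Rg=cv2.minAreaRect(np.array([onz(p,u,v,zt)[:2]*10 for v,u in wgt],np.float32))
print('cell top',np.array(Rg[0])/10,np.array(Rg[1])/10,Rg[2],'tcp',s['eef_pos'],zt)
c=np.array(Rg[0])/10
for n,q in dict(disc=L[:2],trace=P.mean(0),post=np.array(R[0])/10,cell=c,tcp=s['eef_pos'][:2]).items(): print(n,'x',(q-[541,2])@X,'y',(q-[541,2])@T)
# cell darker front face lower edge columns for tilt
plan([541,2,122],np.radians(13.8))
E
```

```text
lamp disc [526.8  58.6 118. ] 827
red trace [541.1  -0.8] 42
lamp post top [526.84702148  59.18649902] [53.70187988 43.20376892] 13.62937068939209
cell top [539.77016602   5.07522278] [17.62486267 19.81171417] 14.696480751037598 tcp [539.6528746    2.9227402  190.21841833] 223.01841832902005
disc x -0.3136418165740995 y 58.347472705628235
trace x -0.6058784557290036 y -2.7014558523671397
post x -0.10354926047338076 y 58.91172845004649
cell x -0.4607904186872389 y 3.2798108109264126
tcp x -1.088135242394368 y 1.2174391195313334
t 16.6 pos [539.7   2.9 190.2] q7 0.33 yaxis deg 14.4 w 22.9
shift units [-0.042  0.044  2.274] mm [  1.3  -0.9 -68.2]
turn units [-0.03 -0.    0.1 ] shift after turn [-0.041  0.036  2.274]
turn units [ 1.00e-02 -5.00e-02 -2.99e+01] shift after turn [ 0.041 -0.036  2.274]
```

```bash
python3 -m crank '[[[-0.04,0.03,0.25,-0.03,0,0.1],[0,0,0.3,0,0,0],[0,0,0.3,0,0,0],[0,0,0.3,0,0,0],[0,0,0,0,0,0]]]' 1
python3 - <<'E'
from h import *
plan([541,1,122],np.radians(13.8))
E
```

```text
clock: 17.02
eef_pos: [541.2, -1.3, 153.3]
tool_rot: [3.14, 0.001, 1.807]
force: [-0.8, -0.1, -1.9]
width: 23.4
t 17.02 pos [541.2  -1.3 153.3] q7 0.34 yaxis deg 13.5 w 23.4
shift units [0.078 0.011 1.043] mm [ -0.2   2.3 -31.3]
turn units [ 0.01  0.01 -0.04] shift after turn [0.077 0.012 1.043]
turn units [ 2.000e-02 -2.000e-02  2.996e+01] shift after turn [-0.077 -0.012  1.043]
```

```bash
python3 -m crank '[[[0.08,0,0.25,0,0,0],[0.02,0,0.3,0,0,0],[0.02,0,0.3,0,0,0],[0,0,0.15,0,0,0],[0,0,0,0,0,0],[0,0,0,0,0,0]]]' 1
python3 - <<'E'
from h import *
plan([541,1,122],np.radians(13.8))
p=shot('wrist','w7.png');s=shot('scene','s7.png');t=shot('top','t7.png')
lid(t,np.array([460,302,85.]),box=14)
def tilt(p,box):
    hsv=cv2.cvtColor(p['color'],cv2.COLOR_RGB2HSV)
cv2.imwrite('pics/c7.png',cv2.hconcat([p['color'][:,:,::-1][80:380,120:520],cv2.resize(s['color'][150:250,290:423,::-1],(400,300))]))
E
```

```text
clock: 17.52
eef_pos: [539.4, 2.6, 118.5]
tool_rot: [-3.14, 0.0, 1.808]
force: [-0.8, 0.7, -0.6]
width: 22.9
t 17.52 pos [539.4   2.6 118.5] q7 0.35 yaxis deg 13.6 w 22.9
shift units [-0.065  0.038 -0.117] mm [ 1.6 -1.6  3.5]
turn units [-0.01  0.   -0.04] shift after turn [-0.065  0.038 -0.117]
turn units [1.000e-02 2.000e-02 2.996e+01] shift after turn [ 0.065 -0.038 -0.117]
lid [460.9 305.   25.7] mean [460.7 304.5  85. ] mark deg 62.2 319
```

View pics/c7.png

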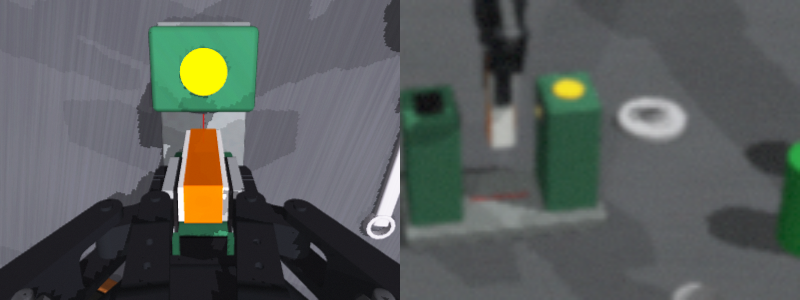

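The cell hangs plumb between the posts, clear of both, with its window near lens height. I'll make a final trim and check.

```bash
python3 -m crank '[[[-0.04,0.04,-0.11,0,0,0],[0,0,0,0,0,0],[0,0,0,0,0,0],[0,0,0,0,0,0],[0,0,0,0,0,0]]]' 1
python3 - <<'E'
from h import *
plan([541,1,122],np.radians(13.8))
s=ctrl.read_state();p=shot('wrist');zt=s['eef_pos'][2]+32.8
hsv=cv2.cvtColor(p['color'],cv2.COLOR_RGB2HSV);H,S,V=[hsv[:,:,i].astype(int) for i in range(3)]
o=(H>12)&(H<24)&(S>150)&(V>225);o[:255]=0;o[:,:290]=0;o[:,360:]=0
print('top z',np.median([world(p,u,v)[2] for v,u in np.argwhere(o)]),zt)
Rg=cv2.minAreaRect(np.array([onz(p,u,v,zt)[:2]*10 for v,u in np.argwhere(o)],np.float32));c=np.array(Rg[0])/10
a=np.radians(103.8);T=np.array([np.cos(a),np.sin(a)]);X=np.array([T[1],-T[0]])
print('cell',c,Rg[2],'x',(c-[541,2])@X,'y',(c-[541,2])@T)
y=(abs(H-30)<5)&(S>150)&(V>150);y[:80]=0;y[190:]=0;y[:,:280]=0;y[:,370:]=0
L=onz(p,*np.argwhere(y).mean(0)[::-1],118)[:2];print('disc',L,'x',(L-[541,2])@X,'y',(L-[541,2])@T)
print(s['clock'],s['force'],np.abs(s['qd']).max())
E
```

```text
clock: 18.08
eef_pos: [542.9, 1.4, 124.7]
tool_rot: [3.138, 0.002, 1.807]
force: [-0.3, -0.3, -2.1]
width: 23.3
t 18.08 pos [542.9   1.4 124.7] q7 0.35 yaxis deg 13.5 w 23.3
shift units [ 0.003 -0.066  0.088] mm [-1.9 -0.4 -2.7]
turn units [ 0.03  0.01 -0.04] shift after turn [ 0.003 -0.065  0.089]
turn units [ 2.000e-02 -5.000e-02  2.996e+01] shift after turn [-0.003  0.065  0.089]
top z 156.63873690307264 157.4584757280307
cell [542.97431641   3.02514267] 13.468046188354492 x 2.1618571670068967 y 0.5246106695852091
disc [526.71825027  58.76205426] x -0.3298476769715286 y 58.53025183737505
18.0833 [-0.34099556 -0.32419562 -2.08841024] 0.005747312742163432
```

```bash
python3 -m crank '[[[0,-0.07,0.07,0,0,0],[0,0,0,0,0,0],[0,0,0,0,0,0]]]' 1
python3 - <<'E'
from h import *
a=np.radians(103.8);T=np.array([np.cos(a),np.sin(a)]);X=np.array([T[1],-T[0]])
for k in range(3):
    s=ctrl.read_state();p=shot('wrist');zt=156
    hsv=cv2.cvtColor(p['color'],cv2.COLOR_RGB2HSV);H,S,V=[hsv[:,:,i].astype(int) for i in range(3)]
    o=(H>12)&(H<24)&(S>150)&(V>225);o[:255]=0;o[:,:290]=0;o[:,360:]=0
    Rg=cv2.minAreaRect(np.array([onz(p,u,v,zt)[:2]*10 for v,u in np.argwhere(o)],np.float32));c=np.array(Rg[0])/10
    y=(abs(H-30)<5)&(S>150)&(V>150);y[:80]=0;y[190:]=0;y[:,:280]=0;y[:,370:]=0
    L=onz(p,*np.argwhere(y).mean(0)[::-1],118)[:2]
    print(s['eef_pos'].round(1),'cell-disc x',(c-L)@X,'y',(c-L)@T+57.5,'ang',Rg[2],'topz',np.median([world(p,u,v)[2] for v,u in np.argwhere(o)]))
lid(shot('top'),np.array([460,302,85.]),box=14)
E
```

```text
clock: 18.38
eef_pos: [540.6, 0.8, 122.4]
tool_rot: [3.138, 0.002, 1.807]
force: [0.5, 0.4, -1.7]
width: 23.4
[540.6   0.8 122.4] cell-disc x 0.15996770808758498 y 0.11556370335310362 ang 13.468539237976074 topz 154.3818304417795
[540.4   0.9 122.3] cell-disc x -0.07000532805260207 y 0.18758365369438224 ang 13.482354164123535 topz 154.28806100913266
[540.6   0.9 122.4] cell-disc x 0.06018009808923708 y 0.14291695809959748 ang 13.478333473205566 topz 154.3781429850826
lid [460.8 305.2  25.5] mean [460.5 304.6  85. ] mark deg 61.6 320
```

```bash
python3 -c "
from cell import ctrl
print(ctrl.finish_job())"
```

```text
the job is handed in; nothing more can be done
None
```

The job is handed in at about 18.6 s of the 61 s allowed; the system reports no verdict. The tin has been turned and let go, and the arm is holding the amber cell in the light path.

- **Tin:** I turned it about 83° in place and released it. The mark read 64° from the wrist camera just after release, and 62° from the top camera at the end. The reader window lies at about 65°, so it should be roughly 4 mm off the mark's line (limit 26 mm). The tin stayed upright and moved about 5 mm.
- **Amber cell:** I gripped it by its frosted faces (23 mm opening), lifted it off the stand, and lowered it between the tester's posts. Three final wrist-camera checks put it within 0.2 mm of the beam sideways and 0.2 mm of midway. It was about 0.3° off square, and its top was at 154.4 mm, which puts the window at about 99.4 mm against the 100 mm beam.

**Disagreements and gaps:**
- **Descent onto the tin:** the arm drifted about 20 mm sideways on the way down and may have brushed the tin before I corrected it. The reading there was about 2 N.
- **Beam position:** the top and scene cameras differed by about 5 mm along the beam. I used the wrist camera, which saw the cell and the lamp together.
- **Not measured at the end:** I had no direct reading of contact on the clear faces, and I did not measure the positions of the other cells and objects. The later pictures showed nothing disturbed, but not every object was in view.

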